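Photograph an amber flask with the bench camera's two-step release

ROBOT

A 6-joint arm with a two-finger parallel gripper is mounted at the origin on the work surface. World frame = base frame: x ahead of the robot, y to its left, z up, the work surface at z = 0. Lengths are in m, angles in rad, forces in N, time in s.
With the tool pointing down it reaches from about 0.35 to 0.85 m from the base axis. Payload 8.1 kg.
Tool frame: the origin (TCP) lies at the very end of the fingers, on their centre line; the grasp point (between the pads) lies 19 mm behind it (grasp_offset is the distance from the TCP to the grasp point, in m); z points along the fingers, y is the direction in which the jaws open and shut (so a half turn about z gives the same grasp; the last joint's range is limited). The gripper opens to 93 mm and grips with 3 to 60 N. Pads are 15 mm wide; open, the fingers measure 128 mm over their backs; the gripper's body (75 mm by 188 mm) begins 65 mm behind the grasp point.
Start: joints at [-1.265, 0.13, 1.488, -0, 1.523, -0.085], TCP at [0.229, -0.555, 0.219] pointing down, gripper open.
Joint ranges: [-2.96, 2.96], [-0.89, 2.26], [0.02, 2.5], [-1.34, 4.48], [0, 2.73], [-2.66, 2.66]. Speed limits (rad/s): [2.39, 2.39, 2.79, 3.14, 3.14, 3.14].

INTERFACE

Orientations are given as a rotation vector (axis times angle).
In Python, from plant import read_state, read_camera, close_job, search_frame, masks_of, grasp_offset gives the robot as it stands.
- The arm moves only by the tool drive_tool, never from a script. Its argument "plan" is a list of rows, each an object with "claw": the closure, from 0 (fully open) to 1 (shut); "linear": the shift along the tool's x, y, z in cm, a list of three; "angular": the turn, a rotation vector about the tool's x, y, z in degrees, a list of three. In form: [{"claw": claw, "linear": [tx, ty, tz], "angular": [ax, ay, az]}, ...]. A call has 1 to 12 rows; each row shifts and turns the commanded pose from where the row before left it, along the tool's axes as they then stand; what a row does not reach is not made up. A row lasts 1/8 s, in which the tool goes at most 62.5 mm and 10.7 degrees, less where a joint would pass 70% of its speed; a pose out of reach is approached as far as the arm can. A call is refused whole if a number of a shift passes 6.25 or a number of a turn 10.7, either way. A call with a gripper value outside its range is refused whole. The fingers move at their own pace and stop on an object; "newtons" is the grip in N (left out, the last holds). Time passes only in rows, so rows that do not move let the fingers close. It gives the time, the measured TCP pose, the force and the opening at its end, in the units of the state.
- read_state(): the state, without advancing time (a new reading comes with each control period).
- read_camera(name): name is "scene" or "top"; returns a dict with "pixels" (480x640x3 uint8, red, green, blue), "K" (3x3 intrinsics, pixels), "D" ([k1, k2, p1, p2, k3] as OpenCV has them; the pictures are not rectified), "xyz" and "attitude" of the camera in the world. Camera axes: x right, y up, looking along -z (the intrinsics and any distortion apply to the point x, -y, -z); pixel columns grow to the right and rows downward; lengths in m; the calibration is good to about 2 mm. A picture is of the moment at which its call begins. There is no depth.
- close_job(): hands the job in, once; it reports no verdict.
Trained networks look in a picture, given as the dict that the camera call returned (one of the last four; its "shot" number tells which), for a name from the list of things; names that differ only in an ending like _2 or _b are one class to them, and where a whole thing is asked for, a point or a joint stands for the part that bears it (a point fixed in the world has none). Each returns a list of dicts, best first, with "p" (0 to 1); they miss things now and then, are a little off and sometimes report something else, mostly with a low value. They report only what shows in the picture. A call takes as long as a camera call.
- search_frame(picture, label): "at" ([x, y, z] in m, in world coordinates, good to about 4 mm: the middle of the surface that is visible of it).
- masks_of(picture, label): "mask" (480x640 bool, what is visible of it).
The state is a dict: "t": time; "q": joint angles; "dq": joint speeds; "joint_torque": joint torques, N m; "tool_pos": TCP position; "orientation": TCP orientation; "force": force on the tool from outside, world axes, zero at the start; "wrist_torque": the same for the moment, N m; "opening": finger opening in m.
Only numpy, scipy, OpenCV 4.12 (cv2) and the standard library are available. Lean on these libraries where they do the work, as an engineer would, in place of code of your own. Each camera call takes 0.05 s, during which the arm holds its last target.

TASK

Carry the amber long-necked flask upright to the bench camera, stand it inside the ring mark on the round stage and let go of it. Then take its picture with the blue release on top of the camera: press it down to its halfway stop, keep it there for a good second while the camera focuses, then press it right down and let it spring back. Leave the flask standing in the ring, and do not knock over or push aside the other glassware and the jar.

Things in the scene. Friction and masses are not known exactly. Their poses are not given: they have to be found in the camera images.
- flask: amber glass volumetric flask with white stopper, loose, on the bench at the start, 144 mm high, about 110 g; the only amber flask. Origin: centre of its underside, z up its axis. Flat foot 45 mm across; pear-shaped bulb, widest 61 mm at 22 mm up, ending in the neck at 75 mm; lip 20 mm across at 131 to 135 mm; stopper 24 mm across at 135 to 144 mm.
- flask_neck (a point): point on the amber flask's axis, 107 mm above its underside, where to grip: the straight round neck, 16 mm across from 80 to 130 mm above the underside; same axes as the flask
- imager: bench camera, light grey, one fixed unit on a base plate 130 x 440 mm. Origin: centre of the base's underside, on the bench; y along the 440 mm, x across, z up. Camera head 104 (x) x 120 mm (y), centred at y = +135 mm, its top face 164 mm above the bench; the lens looks along -y, axis 115 mm up, front edge at y = +4 mm, ring light 86 mm across. White backdrop sheet at y = -212 mm, 150 mm wide, top 163 mm up.
- stage_center (a point): centre of the top face of the camera's round cream stage (disc 116 mm across, top 40 mm above the bench), 125 mm from the imager's origin towards its -y; same axes as the imager. The black ring mark on it is 80 mm across inside. The backdrop sheet stands 85 mm behind it, the lens 129 mm in front.
- release_top (a point): centre of the top of the round blue release button (33 mm across) on the camera's top face, at x = -20, y = +118 mm of the imager. Button up: 186 mm above the bench, 16 mm above the steel collar round it (47 mm across). Moves straight down, 5 mm to the halfway stop and 5 mm more to its end, and springs back by itself. This point moves with it.
- release_first (a joint): travel of the release's first step, m: 0 up, 0.005 at the halfway stop and beyond. A light spring: 1 N at the top to 3 N at the stop. There the button stands still until pushed with more than 8 N, so 5 to 6 N holds it at the halfway stop.
- release_second (a joint): travel of the release's second step, m: 0 until past the halfway stop, 0.005 fully down (total travel is the sum of the two). Spring: 8 N at the halfway stop to 12 N at the end; 14 N or more holds it fully down.
- clear_flask: bystander: clear glass flask with a red stopper, same shape as the amber one, loose; origin under its centre
- reagent_bottle: bystander: squat amber bottle with black cap and white label, 74 mm across, 140 mm high, loose; origin under its centre
- beaker: bystander: clear open beaker, 72 mm across the rim, 95 mm high, loose; origin under its centre
- salt_jar: bystander: white jar with red lid, 68 mm across, 100 mm high, loose; origin under its centre

How it is judged:
By the outcome, as a careful person would: the job done as asked, in the order asked, and still so for the second after the job is handed in, with the robot touching nothing.
It also fails if it takes over 58 s, if anything falls off the work surface, if the arm or the gripper's body presses on something with over 40 N, if the wrist force passes 120 N, or if a joint passes its speed limit or range.

## Working session

There is one attempt and no reset: what is moved stays moved. The work goes in short steps, Python scripts to look and compute and a tool call to move; the robot and the scene stay as the last step left them, time stands still between calls to the robot, and variables do not carry over. Pictures are saved under pics/ and viewed, and the job is handed in when it is done.

Besides the shell and the picture viewer there is one more tool, called after "Request:" in YAML: its name, and indented under it one key for each argument. drive_tool: Moves the arm, as the interface text tells. Its arguments: {"type":"object","properties":{"plan":{"type":"array"},"newtons":{"type":"number"}},"required":["plan"]}

```bash
ls; mkdir -p pics
cat > h.py <<'E'
import numpy as np, cv2, pickle
from plant import *
from scipy.spatial.transform import Rotation as R
def snap(n,tag):
    p=read_camera(n); cv2.imwrite(f'pics/{tag}.png',p['pixels'][:,:,::-1]); return p
def Rc(p):
    a=np.array(p['attitude'],float)
    return R.from_rotvec(a).as_matrix() if a.shape==(3,) else (a if a.shape==(3,3) else None)
def ray(p,uv):
    u=cv2.undistortPoints(np.array([[uv]],float),np.array(p['K']),np.array(p['D'],float))[0,0]
    return np.array(p['xyz']),Rc(p)@np.array([u[0],-u[1],-1.])
def onz(p,uv,z):
    o,d=ray(p,uv); return o+d*(z-o[2])/d[2]
def proj(p,X):
    X=np.atleast_2d(X); c=(X-np.array(p['xyz']))@Rc(p); c=c*[1,-1,-1]
    return cv2.projectPoints(c,np.zeros(3),np.zeros(3),np.array(p['K']),np.array(p['D'],float))[0][:,0]
E
python3 - <<'E'
from h import *
print(read_state(), grasp_offset)
for n in ['scene','top']:
    p=snap(n,n+'0'); print(n,p['xyz'],p['attitude'],p['K'],p['D'])
    for l in ['flask','imager','stage_center','release_top','clear_flask','reagent_bottle','beaker','salt_jar','flask_neck']:
        print(l,[(np.round(d['at'],3).tolist(),round(d['p'],2)) for d in search_frame(p,l)][:3])
E
```

```text
pics
{'t': 0.0, 'q': array([-1.26539584e+00,  1.31140239e-01,  1.48926699e+00,  1.21686271e-05,
        1.52298159e+00, -8.54041067e-02]), 'dq': array([ 0.00137701, -0.00033407,  0.00035145, -0.00031908, -0.00036588,
        0.00112019]), 'joint_torque': array([-1.40824945e-03, -5.59855950e+01, -4.91756666e+01,  7.68215465e-02,
        3.56226624e-02, -1.23188861e-04]), 'tool_pos': array([ 0.22841389, -0.5542188 ,  0.21760668]), 'orientation': array([-3.08005453e+00, -6.09627557e-01,  2.90583142e-04]), 'force': array([-0.39123598,  0.69990879,  0.24537112]), 'wrist_torque': array([-0.01899381, -0.01346271, -0.01069402]), 'opening': 0.09319360051463435} 0.0188
scene [1.08367759 0.23943102 1.085079  ] [0.36735673 0.51327181 1.80701696] [[529.35765676   0.         318.0013222 ]
 [  0.         529.35765676 234.52337284]
 [  0.           0.           1.        ]] [0.01473732 0.         0.         0.         0.        ]
flask [([0.478, -0.245, 0.063], 0.81)]
imager [([0.637, 0.025, 0.039], 0.68), ([0.476, -0.247, 0.066], 0.55)]
stage_center [([0.639, 0.03, 0.041], 0.86)]
release_top [([0.6
[... 242 characters left out ...]
54, 0.311, 0.062], 0.49)]
top [0.34690624 0.05094964 1.26888999] [ 0.14202909 -0.12730604 -1.58953553] [[514.80780175   0.         324.77954805]
 [  0.         514.80780175 235.44505831]
 [  0.           0.           1.        ]] [0.00393865 0.         0.         0.         0.        ]
flask [([0.467, -0.242, 0.058], 0.68)]
imager [([0.602, 0.004, 0.037], 0.94)]
stage_center [([0.599, 0.003, 0.034], 0.78)]
release_top [([0.604, 0.125, 0.183], 0.57)]
clear_flask [([0.435, -0.088, 0.057], 0.86)]
reagent_bottle [([0.457, 0.08, 0.102], 0.92)]
beaker [([0.467, 0.315, 0.041], 0.56), ([0.466, -0.245, 0.058], 0.27)]
salt_jar [([0.623, 0.357, 0.101], 0.88)]
flask_neck [([0.467, -0.247, 0.062], 0.82)]
```

View pics/scene0.png

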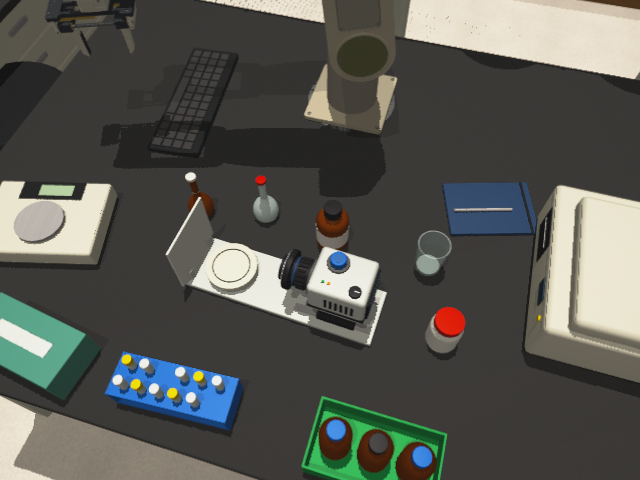

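View pics/top0.png

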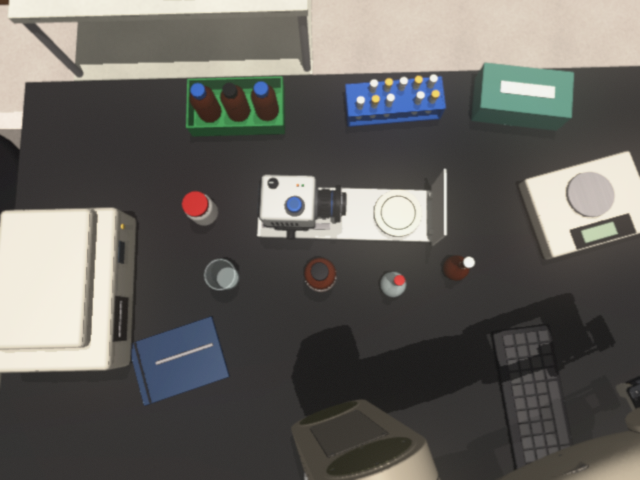

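Run:
```python
import cv2,numpy as np
a=cv2.imread('pics/scene0.png');b=cv2.imread('pics/top0.png')
def c(im,x,y,w,h,s): return cv2.resize(im[y:y+h,x:x+w],None,fx=s,fy=s,interpolation=cv2.INTER_CUBIC)
o=np.vstack([np.hstack([c(a,170,165,100,75,4),c(a,185,225,100,75,4)]),np.hstack([c(b,410,235,100,75,4),c(b,350,175,100,75,4)])])
cv2.imwrite('pics/z0.png',o)
o=np.hstack([c(a,300,235,80,75,5),c(b,255,170,80,75,5)])
cv2.imwrite('pics/z1.png',o)
```

```text
(no output)
```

View pics/z0.png

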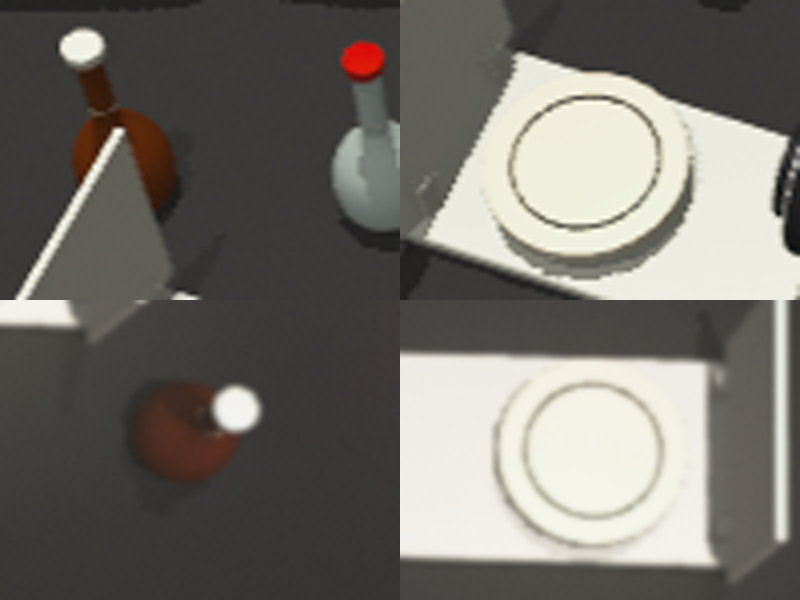

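View pics/z1.png

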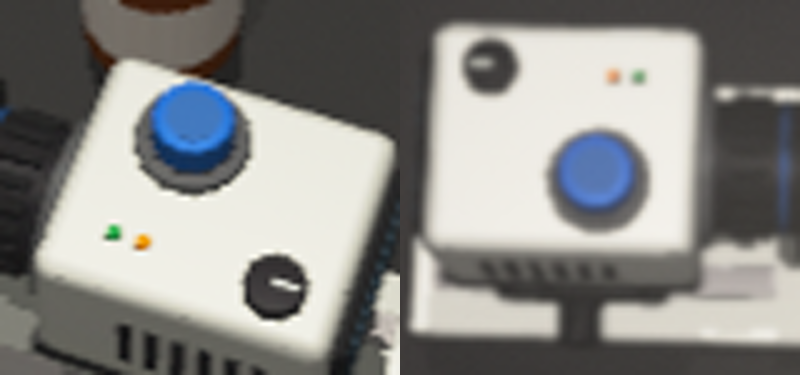

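Run:
```python
from h import *
S=snap('scene','s1');T=snap('top','t1')
def both(n,a,b,z,k):
    a=np.array(a)-k;b=np.array(b)-k
    A=onz(S,a,z);B=onz(T,b,z)
    o1,d1=ray(S,a);o2,d2=ray(T,b);M=np.stack([d1,-d2],1);s=np.linalg.lstsq(M,o2-o1,rcond=None)[0]
    print(n,A.round(4),B.round(4),'tri',(o1+s[0]*d1).round(4),(o2+s[1]*d2).round(4))
both('stopper',(190.5,176),(469.2,262),.144,.375)
both('ring',(231.5,265.25),(398.5,212.6),.04,.375)
both('btn',(338.8,257.6),(294,204.4),.186,.4)
both('redstop',(170+363/4,165+57/4),(398.5,281.5),.144,.3)
# base corners top view at z~0.0x: 
for uv in [(443.5,169),(440,244),(427,188),(428,240),(259,221),(258,236)]: print(uv,onz(T,uv,.163).round(3),onz(T,uv,.012).round(3))
for n in ['reagent_bottle','beaker','salt_jar','clear_flask','flask']:
    m=masks_of(T,n)
    if m:
        ys,xs=np.nonzero(m[0]['mask']); print(n,xs.min(),xs.max(),ys.min(),ys.max(), onz(T,(xs.mean(),ys.mean()),.05).round(3))
```

```text
stopper [ 0.4719 -0.2527  0.144 ] [ 0.4755 -0.2549  0.144 ] tri [ 0.4741 -0.2509  0.1474] [ 0.475  -0.2537  0.1483]
ring [ 0.6095 -0.1169  0.04  ] [ 0.6123 -0.1199  0.04  ] tri [ 0.6106 -0.116   0.0425] [ 0.6116 -0.1194  0.0432]
btn [0.6014 0.1263 0.186 ] [0.6045 0.1248 0.186 ] tri [0.6031 0.1267 0.1893] [0.6037 0.1246 0.1893]
redstop [ 0.4365 -0.0985  0.144 ] [ 0.4362 -0.0985  0.144 ] tri [ 0.4363 -0.0987  0.1437] [ 0.4362 -0.0985  0.1437]
(443.5, 169) [ 0.681 -0.208  0.163] [ 0.727 -0.243  0.012]
(440, 244) [ 0.513 -0.19   0.163] [ 0.536 -0.223  0.012]
(427, 188) [ 0.639 -0.169  0.163] [ 0.679 -0.199  0.012]
(428, 240) [ 0.523 -0.165  0.163] [ 0.547 -0.194  0.012]
(259, 221) [0.574 0.203 0.163] [0.605 0.223 0.012]
(258, 236) [0.54  0.205 0.163] [0.567 0.226 0.012]
reagent_bottle 304 336 258 292 [0.464 0.074 0.05 ]
beaker 204 238 259 289 [0.469 0.309 0.05 ]
salt_jar 182 217 191 224 [0.634 0.364 0.05 ]
clear_flask 380 406 272 297 [ 0.437 -0.097  0.05 ]
flask 443 473 256 280 [ 0.474 -0.252  0.05 ]
```

Request:
drive_tool:
  plan:
    - {"claw": 0.2,"linear": [3.4,-1.85,0],"angular": [0,0,0]}
    - {"claw": 0.2,"linear": [3.4,-1.85,0],"angular": [0,0,0]}
    - {"claw": 0.2,"linear": [3.4,-1.85,0],"angular": [0,0,0]}
    - {"claw": 0.2,"linear": [3.4,-1.85,0],"angular": [0,0,0]}
    - {"claw": 0.2,"linear": [3.4,-1.85,0],"angular": [0,0,0]}
    - {"claw": 0.2,"linear": [3.4,-1.85,0],"angular": [0,0,0]}
    - {"claw": 0.2,"linear": [3.4,-1.85,0],"angular": [0,0,-9]}
    - {"claw": 0.2,"linear": [0,0,0],"angular": [0,0,-10]}
    - {"claw": 0.2,"linear": [0,0,0],"angular": [0,0,-10]}
    - {"claw": 0.2,"linear": [0,0,0],"angular": [0,0,-10]}

```text
t: 2.6
tool_pos: [0.3995, -0.3442, 0.2187]
orientation: [2.696, 1.612, 0.0]
force: [-0.9, -0.0, -0.9]
opening: 0.0749
```

```bash
cat >> h.py <<'E'
def togo(x,y,z,yaw=None):
    s=read_state(); M=R.from_rotvec(s['orientation']).as_matrix()
    print('t',s['t'].__round__(2),'pos',s['tool_pos'].round(4),'F',s['force'].round(2),'op',round(s['opening'],4),'xaxis yaw',np.degrees(np.arctan2(M[1,0],M[0,0])).round(2),'tilt',M[:,2].round(4))
    print('tool-frame cm',(M.T@(np.array([x,y,z])-s['tool_pos'])*100).round(2))
E
python3 - <<'E'
from h import *
togo(.474,-.2535,.2)
E
```

```text
t 2.6 pos [ 0.3995 -0.3442  0.2187] F [-0.87 -0.   -0.87] op 0.0749 xaxis yaw 61.75 tilt [ 1.e-04 -1.e-04 -1.e+00]
tool-frame cm [11.52  2.27  1.87]
```

Request:
drive_tool:
  plan:
    - {"claw": 0.2,"linear": [2.9,0.57,0],"angular": [0,0,0]}
    - {"claw": 0.2,"linear": [2.9,0.57,0],"angular": [0,0,0]}
    - {"claw": 0.2,"linear": [2.9,0.57,0],"angular": [0,0,0]}
    - {"claw": 0.2,"linear": [2.8,0.56,0],"angular": [0,0,0]}
    - {"claw": 0.2,"linear": [0,0,0],"angular": [0,0,0]}
    - {"claw": 0.2,"linear": [0,0,0],"angular": [0,0,0]}

```text
t: 3.35
tool_pos: [0.474, -0.2546, 0.2186]
orientation: [2.701, 1.604, -0.001]
force: [-0.5, -0.2, -0.1]
opening: 0.0741
```

Run:
```python
from h import *
togo(.474,-.2535,.088)
a=snap('scene','s2')['pixels'][:,:,::-1]; b=snap('top','t2')['pixels'][:,:,::-1]
def c(im,x,y,w,h,s): return cv2.resize(im[y:y+h,x:x+w],None,fx=s,fy=s,interpolation=cv2.INTER_CUBIC)
cv2.imwrite('pics/z2.png',np.hstack([c(a,130,90,130,150,3),c(b,410,210,130,150,3)]))
```

```text
t 3.35 pos [ 0.474  -0.2546  0.2186] F [-0.49 -0.24 -0.1 ] op 0.0741 xaxis yaw 61.41 tilt [-3.e-04 -4.e-04 -1.e+00]
tool-frame cm [ 0.11 -0.05 13.06]
```

View pics/z2.png

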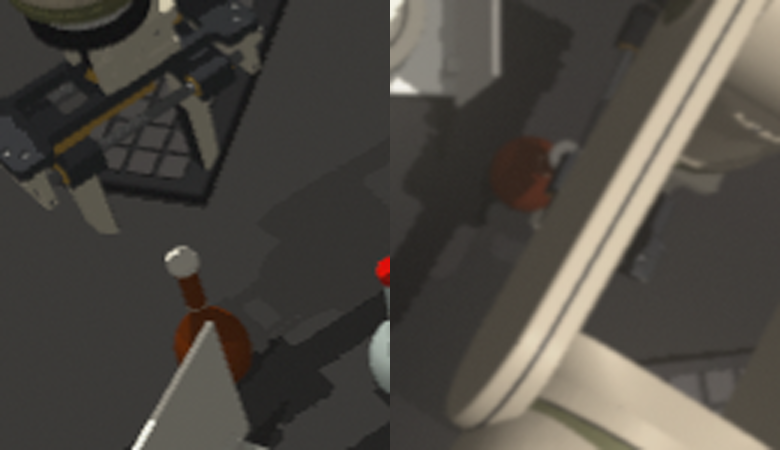

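Request:
drive_tool:
  plan:
    - {"claw": 0.2,"linear": [0.1,0,2.0],"angular": [0,0,0]}
    - {"claw": 0.2,"linear": [0,0,2.5],"angular": [0,0,0]}
    - {"claw": 0.2,"linear": [0,0,2.5],"angular": [0,0,0]}
    - {"claw": 0.2,"linear": [0,0,2.5],"angular": [0,0,0]}
    - {"claw": 0.2,"linear": [0,0,2.0],"angular": [0,0,0]}
    - {"claw": 0.2,"linear": [0,0,1.5],"angular": [0,0,0]}
    - {"claw": 0.2,"linear": [0,0,0],"angular": [0,0,0]}
    - {"claw": 0.2,"linear": [0,0,0],"angular": [0,0,0]}

```text
t: 4.45
tool_pos: [0.4751, -0.2537, 0.0892]
orientation: [2.701, 1.603, 0.001]
force: [0.3, 0.5, 0.9]
opening: 0.0746
```

Run:
```python
from h import *
togo(.474,-.2535,.088)
A=snap('scene','s3'); a=A['pixels'][:,:,::-1].copy(); B=read_camera('top'); b=B['pixels'][:,:,::-1].copy()
t=read_state()['tool_pos']
for P,im in ((A,a),(B,b)):
    for z in (0,.019): u=proj(P,t+[0,0,z])[0]; print(u)
def c(im,x,y,w,h,s): return cv2.resize(im[y:y+h,x:x+w],None,fx=s,fy=s,interpolation=cv2.INTER_CUBIC)
cv2.imwrite('pics/z3.png',np.hstack([c(a,150,140,90,100,4),c(b,430,220,90,100,4)]))
```

```text
t 4.45 pos [ 0.4751 -0.2537  0.0892] F [0.33 0.54 0.94] op 0.0746 xaxis yaw 61.38 tilt [ 7.e-04 -4.e-04 -1.e+00]
tool-frame cm [-0.03 -0.1   0.12]
[194.11281048 191.07060286]
[192.36278163 186.1788899 ]
[462.15294112 264.47390612]
[464.27114139 263.51102312]
```

View pics/z3.png

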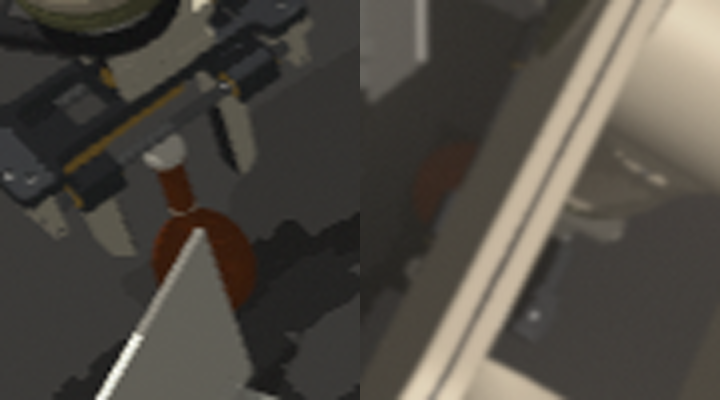

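Request:
drive_tool:
  plan:
    - {"claw": 0.5,"linear": [0,0,0],"angular": [0,0,0]}
    - {"claw": 0.6,"linear": [0,0,0],"angular": [0,0,0]}
    - {"claw": 0.7,"linear": [0,0,0],"angular": [0,0,0]}
    - {"claw": 0.8,"linear": [0,0,0],"angular": [0,0,0]}
    - {"claw": 0.9,"linear": [0,0,0],"angular": [0,0,0]}
    - {"claw": 1,"linear": [0,0,0],"angular": [0,0,0]}
    - {"claw": 1,"linear": [0,0,0],"angular": [0,0,0]}
    - {"claw": 1,"linear": [0,0,0],"angular": [0,0,0]}
  newtons: 20

```text
t: 5.55
tool_pos: [0.4747, -0.2534, 0.0886]
orientation: [-2.701, -1.604, 0.0]
force: [-0.5, -0.1, -0.0]
opening: 0.0231
```

Request:
drive_tool:
  plan:
    - {"claw": 1,"linear": [0,0,-0.5],"angular": [0,0,0]}
    - {"claw": 1,"linear": [0,0,-1.5],"angular": [0,0,0]}
    - {"claw": 1,"linear": [0,0,-2],"angular": [0,0,0]}
    - {"claw": 1,"linear": [0,0,-2.5],"angular": [0,0,0]}
    - {"claw": 1,"linear": [0,0,-3],"angular": [0,0,0]}
    - {"claw": 1,"linear": [0,0,-3],"angular": [0,0,0]}
    - {"claw": 1,"linear": [0,0,-3],"angular": [0,0,0]}
    - {"claw": 1,"linear": [0,0,-2.5],"angular": [0,0,0]}
    - {"claw": 1,"linear": [0,0,-1.5],"angular": [0,0,0]}
    - {"claw": 1,"linear": [0,0,-0.5],"angular": [0,0,0]}
    - {"claw": 1,"linear": [0,0,0],"angular": [0,0,0]}

```text
t: 6.92
tool_pos: [0.4746, -0.2533, 0.2883]
orientation: [-2.701, -1.603, 0.0]
force: [0.7, 1.0, -1.4]
opening: 0.0232
```

Run:
```python
from h import *
togo(.611,-.118,.285)
a=snap('scene','s4')['pixels'][:,:,::-1]; b=snap('top','t4')['pixels'][:,:,::-1]
def c(im,x,y,w,h,s): return cv2.resize(im[y:y+h,x:x+w],None,fx=s,fy=s,interpolation=cv2.INTER_CUBIC)
cv2.imwrite('pics/z4.png',np.hstack([c(a,110,90,130,150,3),c(b,410,170,130,150,3)]))
```

```text
t 6.92 pos [ 0.4746 -0.2533  0.2883] F [ 0.72  1.01 -1.36] op 0.0232 xaxis yaw 61.39 tilt [-4.e-04  3.e-04 -1.e+00]
tool-frame cm [18.41  5.49  0.32]
```

View pics/z4.png

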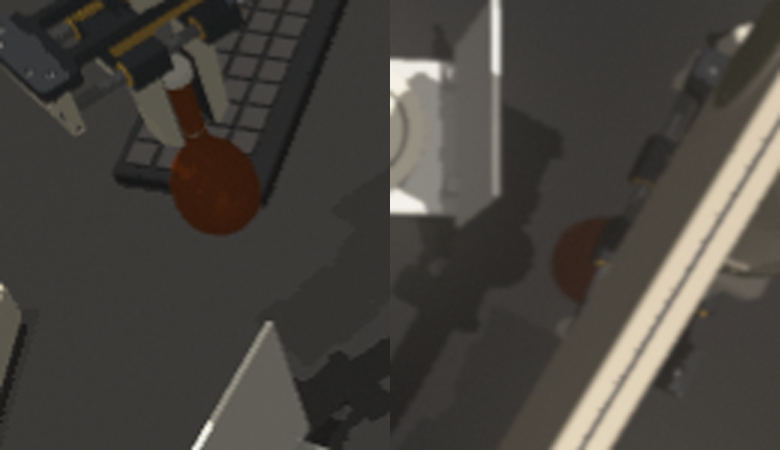

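```bash
cat >> h.py <<'E'
def flask_overlay(P,im,base,axis=np.array([0,0,1.]),col=(0,255,0)):
    prof=[(0,22.5),(22,30.5),(40,26),(75,8),(107,8),(130,8),(135,10),(135,12),(144,12)]
    a=np.linspace(0,2*np.pi,60)
    for z,r in prof:
        X=np.array(base)+np.stack([r*np.cos(a),r*np.sin(a),0*a+z],1)/1000
        u=proj(P,X); cv2.polylines(im,[np.round((u+.5)*3*8-4).astype(int).reshape(-1,1,2)],True,col,1,shift=3)
E
python3 - <<'E'
from h import *
P=read_camera('scene'); im=cv2.resize(P['pixels'][:,:,::-1],None,fx=3,fy=3,interpolation=cv2.INTER_CUBIC)
o=im.copy()
t=read_state()['tool_pos']; flask_overlay(P,o,t-[0,0,.0886])
cv2.imwrite('pics/z5.png',np.hstack([im[270:720,330:720],o[270:720,330:720]]))
m=masks_of(P,'flask')
print([(d['p'],d['mask'].sum()) for d in m])
E
```

```text
[(0.61, np.int64(1019))]
```

View pics/z5.png

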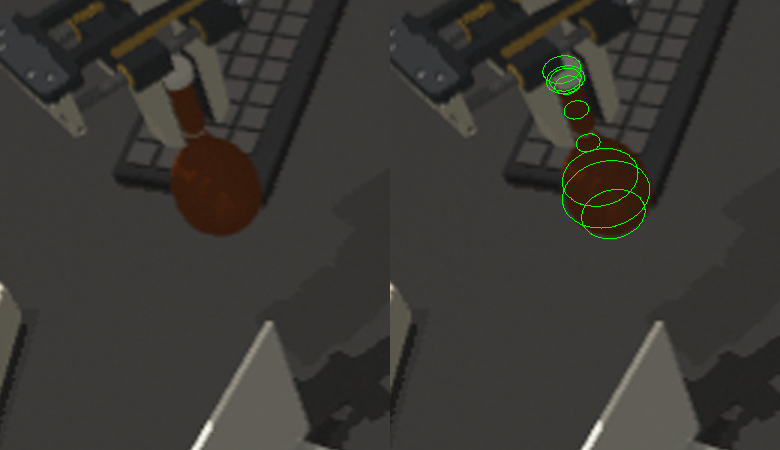

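Request:
drive_tool:
  plan:
    - {"claw": 1,"linear": [0.8,0.24,0],"angular": [0,0,0]}
    - {"claw": 1,"linear": [1.6,0.48,0],"angular": [0,0,0]}
    - {"claw": 1,"linear": [2.2,0.66,0],"angular": [0,0,0]}
    - {"claw": 1,"linear": [2.4,0.72,0],"angular": [0,0,0]}
    - {"claw": 1,"linear": [2.4,0.72,0],"angular": [0,0,0]}
    - {"claw": 1,"linear": [2.4,0.72,0],"angular": [0,0,0]}
    - {"claw": 1,"linear": [2.4,0.72,0],"angular": [0,0,0]}
    - {"claw": 1,"linear": [2.0,0.6,0],"angular": [0,0,0]}
    - {"claw": 1,"linear": [1.4,0.4,0],"angular": [0,0,-3]}
    - {"claw": 1,"linear": [0.8,0.2,0],"angular": [0,0,-6]}
    - {"claw": 1,"linear": [0,0,0],"angular": [0,0,-6]}
    - {"claw": 1,"linear": [0,0,0],"angular": [0,0,-3]}

```text
t: 8.62
tool_pos: [0.6108, -0.1174, 0.2886]
orientation: [-2.412, -2.012, 0.0]
force: [-0.3, 0.2, -1.7]
opening: 0.0232
```

Run:
```python
from h import *
togo(.611,-.118,.129)
P=read_camera('scene'); im=cv2.resize(P['pixels'][:,:,::-1],None,fx=3,fy=3,interpolation=cv2.INTER_CUBIC)
cv2.imwrite('pics/z6.png',im[270:870,330:1130])
```

```text
t 8.62 pos [ 0.6108 -0.1174  0.2886] F [-0.34  0.17 -1.7 ] op 0.0232 xaxis yaw 79.67 tilt [-2.e-04 -1.e-04 -1.e+00]
tool-frame cm [-0.05  0.04 15.96]
```

View pics/z6.png

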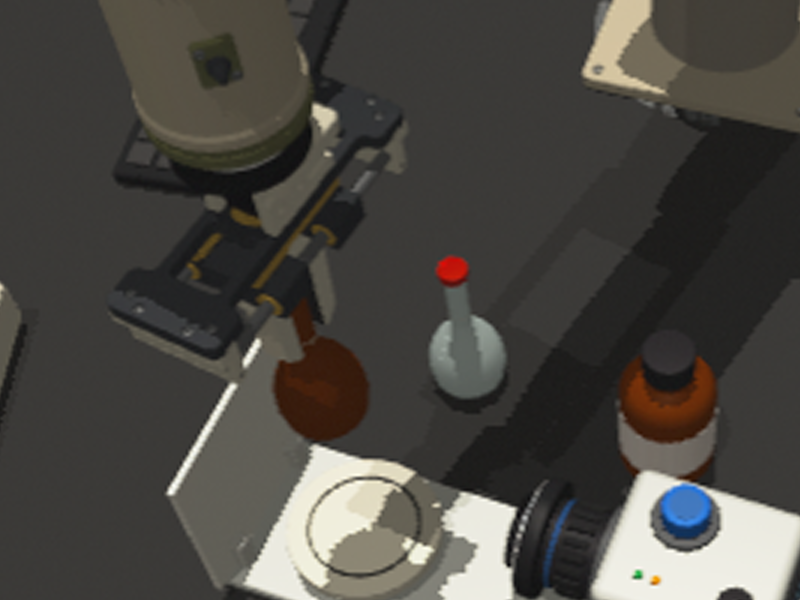

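Request:
drive_tool:
  plan:
    - {"claw": 1,"linear": [0,0,0.8],"angular": [0,0,0]}
    - {"claw": 1,"linear": [0,0,1.6],"angular": [0,0,0]}
    - {"claw": 1,"linear": [0,0,2.2],"angular": [0,0,0]}
    - {"claw": 1,"linear": [0,0,2.4],"angular": [0,0,0]}
    - {"claw": 1,"linear": [0,0,2.4],"angular": [0,0,0]}
    - {"claw": 1,"linear": [0,0,2.2],"angular": [0,0,0]}
    - {"claw": 1,"linear": [0,0,1.6],"angular": [0,0,0]}
    - {"claw": 1,"linear": [0,0,1.2],"angular": [0,0,0]}
    - {"claw": 1,"linear": [0,0,0.8],"angular": [0,0,0]}
    - {"claw": 1,"linear": [0,0,0.3],"angular": [0,0,0]}
    - {"claw": 1,"linear": [0,0,0],"angular": [0,0,0]}
    - {"claw": 1,"linear": [0,0,0],"angular": [0,0,0]}

```text
t: 10.18
tool_pos: [0.611, -0.1178, 0.1344]
orientation: [2.417, 2.006, 0.001]
force: [-0.8, -0.8, -1.7]
opening: 0.0232
```

Run:
```python
from h import *
togo(.611,-.118,.1286)
P=read_camera('scene'); im=cv2.resize(P['pixels'][:,:,::-1],None,fx=3,fy=3,interpolation=cv2.INTER_CUBIC)
o=im.copy(); flask_overlay(P,o,read_state()['tool_pos']-[0,0,.0886])
cv2.imwrite('pics/z7.png',np.hstack([im[500:900,480:880],o[500:900,480:880]]))
```

```text
t 10.18 pos [ 0.611  -0.1178  0.1344] F [-0.75 -0.82 -1.71] op 0.0232 xaxis yaw 79.39 tilt [ 1.2e-03 -3.0e-04 -1.0e+00]
tool-frame cm [-0.02  0.01  0.58]
```

View pics/z7.png

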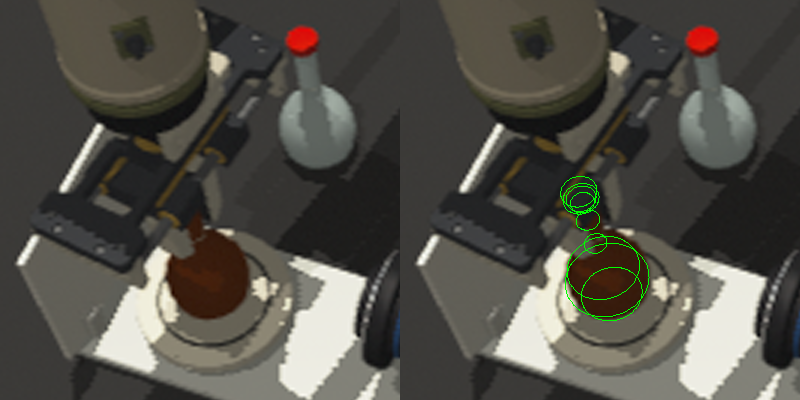

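Request:
drive_tool:
  plan:
    - {"claw": 1,"linear": [0,0,0.15],"angular": [0,0,0]}
    - {"claw": 1,"linear": [0,0,0.15],"angular": [0,0,0]}
    - {"claw": 1,"linear": [0,0,0.12],"angular": [0,0,0]}
    - {"claw": 1,"linear": [0,0,0],"angular": [0,0,0]}
    - {"claw": 1,"linear": [0,0,0],"angular": [0,0,0]}

```text
t: 10.85
tool_pos: [0.6105, -0.1177, 0.1294]
orientation: [-2.417, -2.007, 0.0]
force: [0.1, -0.7, -1.8]
opening: 0.0231
```

Request:
drive_tool:
  plan:
    - {"claw": 1,"linear": [0,0,0.1],"angular": [0,0,0]}
    - {"claw": 1,"linear": [0,0,0],"angular": [0,0,0]}
    - {"claw": 1,"linear": [0,0,0],"angular": [0,0,0]}

```text
t: 11.22
tool_pos: [0.6106, -0.1178, 0.1286]
orientation: [2.417, 2.006, 0.0]
force: [1.1, 0.9, -1.0]
opening: 0.0232
```

Request:
drive_tool:
  plan:
    - {"claw": 1,"linear": [0,0,0.05],"angular": [0,0,0]}
    - {"claw": 1,"linear": [0,0,0],"angular": [0,0,0]}
    - {"claw": 1,"linear": [0,0,0],"angular": [0,0,0]}

```text
t: 11.6
tool_pos: [0.6108, -0.1178, 0.1286]
orientation: [2.417, 2.006, 0.001]
force: [-2.3, 0.0, 5.5]
opening: 0.0233
```

Request:
drive_tool:
  plan:
    - {"claw": 1,"linear": [0,0,0.05],"angular": [0,0,0]}
    - {"claw": 1,"linear": [0,0,0],"angular": [0,0,0]}
    - {"claw": 1,"linear": [0,0,0],"angular": [0,0,0]}

```text
t: 11.98
tool_pos: [0.6111, -0.1179, 0.1286]
orientation: [2.416, 2.006, 0.001]
force: [-0.4, -0.0, 7.6]
opening: 0.0233
```

Request:
drive_tool:
  plan:
    - {"claw": 1,"linear": [0,0,-0.06],"angular": [0,0,0]}
    - {"claw": 0.75,"linear": [0,0,0],"angular": [0,0,0]}
    - {"claw": 0.7,"linear": [0,0,0],"angular": [0,0,0]}
    - {"claw": 0.65,"linear": [0,0,0],"angular": [0,0,0]}
    - {"claw": 0.55,"linear": [0,0,0],"angular": [0,0,0]}
    - {"claw": 0.45,"linear": [0,0,0],"angular": [0,0,0]}
    - {"claw": 0.35,"linear": [0,0,0],"angular": [0,0,0]}
    - {"claw": 0.35,"linear": [0,0,0],"angular": [0,0,0]}
    - {"claw": 0.35,"linear": [0,0,0],"angular": [0,0,0]}

```text
t: 13.1
tool_pos: [0.6105, -0.1177, 0.1281]
orientation: [2.417, 2.007, 0.0]
force: [0.2, 0.0, -1.0]
opening: 0.0602
```

Run:
```python
from h import *
togo(.611,-.118,.27)
P=read_camera('scene'); im=cv2.resize(P['pixels'][:,:,::-1],None,fx=3,fy=3,interpolation=cv2.INTER_CUBIC)
o=im.copy(); flask_overlay(P,o,[.611,-.118,.04])
cv2.imwrite('pics/z8.png',np.hstack([im[500:900,480:880],o[500:900,480:880]]))
```

```text
t 13.1 pos [ 0.6105 -0.1177  0.1281] F [ 0.21  0.04 -1.03] op 0.0602 xaxis yaw 79.39 tilt [ 0. -0. -1.]
tool-frame cm [ -0.02   0.05 -14.19]
```

View pics/z8.png

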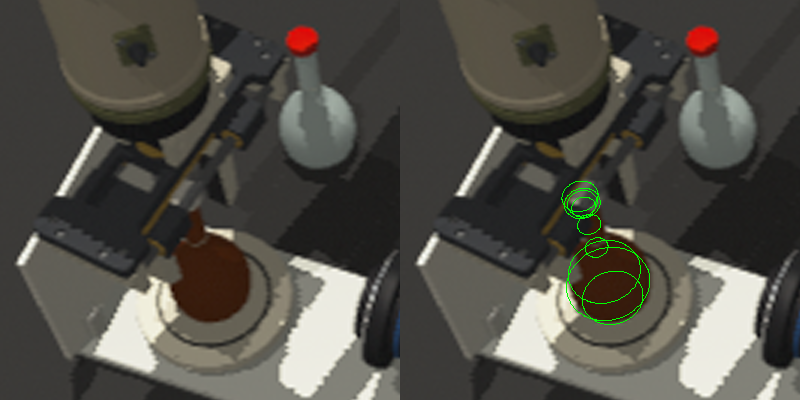

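Request:
drive_tool:
  plan:
    - {"claw": 0.35,"linear": [0,0,-0.8],"angular": [0,0,0]}
    - {"claw": 0.35,"linear": [0,0,-1.6],"angular": [0,0,0]}
    - {"claw": 0.35,"linear": [0,0,-2],"angular": [0,0,0]}
    - {"claw": 0.35,"linear": [0,0,-2.5],"angular": [0,0,0]}
    - {"claw": 0.35,"linear": [0,0,-2.5],"angular": [0,0,0]}
    - {"claw": 0.35,"linear": [0,0,-2.5],"angular": [0,0,0]}
    - {"claw": 0.35,"linear": [0,0,-2],"angular": [0,0,0]}
    - {"claw": 0.35,"linear": [0,0,0],"angular": [0,0,0]}
    - {"claw": 0.35,"linear": [0,0,0],"angular": [0,0,0]}

```text
t: 14.28
tool_pos: [0.6102, -0.1177, 0.2663]
orientation: [-2.417, -2.006, 0.001]
force: [0.5, 0.6, -0.8]
opening: 0.0606
```

Run:
```python
from h import *
togo(.6035,.1255,.25)
P=read_camera('scene'); im=cv2.resize(P['pixels'][:,:,::-1],None,fx=3,fy=3,interpolation=cv2.INTER_CUBIC)
o=im.copy(); flask_overlay(P,o,[.611,-.118,.04])
cv2.imwrite('pics/z9.png',np.hstack([im[500:900,480:880],o[500:900,480:880]]))
```

```text
t 14.28 pos [ 0.6102 -0.1177  0.2663] F [ 0.54  0.55 -0.82] op 0.0606 xaxis yaw 79.39 tilt [-9.e-04  2.e-04 -1.e+00]
tool-frame cm [23.78 -5.13  1.63]
```

View pics/z9.png

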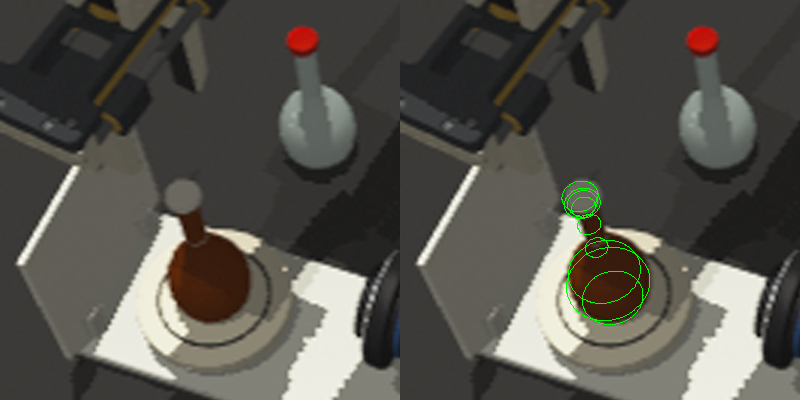

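Request:
drive_tool:
  plan:
    - {"claw": 0.35,"linear": [1.2,-0.26,0],"angular": [0,0,0]}
    - {"claw": 0.35,"linear": [2.2,-0.47,0],"angular": [0,0,0]}
    - {"claw": 0.35,"linear": [2.9,-0.63,0],"angular": [0,0,0]}
    - {"claw": 0.5,"linear": [2.9,-0.63,0],"angular": [0,0,0]}
    - {"claw": 0.7,"linear": [2.9,-0.63,0],"angular": [0,0,0]}
    - {"claw": 0.9,"linear": [2.9,-0.63,0],"angular": [0,0,0]}
    - {"claw": 1,"linear": [2.9,-0.63,0],"angular": [0,0,0]}
    - {"claw": 1,"linear": [2.7,-0.58,0],"angular": [0,0,0]}
    - {"claw": 1,"linear": [2.0,-0.43,0],"angular": [0,0,0]}
    - {"claw": 1,"linear": [1.2,-0.24,0],"angular": [0,0,0]}
    - {"claw": 1,"linear": [0,0,0],"angular": [0,0,0]}
    - {"claw": 1,"linear": [0,0,0],"angular": [0,0,0]}

```text
t: 15.82
tool_pos: [0.6039, 0.125, 0.267]
orientation: [2.418, 2.006, -0.0]
force: [-0.3, -0.0, 0.2]
opening: 0.0008
```

Request:
drive_tool:
  plan:
    - {"claw": 1,"linear": [0,0,1],"angular": [0,0,0]}
    - {"claw": 1,"linear": [0,0,1.5],"angular": [0,0,0]}
    - {"claw": 1,"linear": [0,0,1.5],"angular": [0,0,0]}
    - {"claw": 1,"linear": [0,0,1.0],"angular": [0,0,0]}
    - {"claw": 1,"linear": [0,0,0.7],"angular": [0,0,0]}
    - {"claw": 1,"linear": [0,0,0.3],"angular": [0,0,0]}
    - {"claw": 1,"linear": [0,0,0],"angular": [0,0,0]}
    - {"claw": 1,"linear": [0,0,0],"angular": [0,0,0]}

```text
t: 16.82
tool_pos: [0.6042, 0.1257, 0.2077]
orientation: [2.417, 2.006, 0.001]
force: [-0.2, 0.7, 0.5]
opening: 0.001
```

Run:
```python
from h import *
togo(.6035,.1255,.186)
F=[]
a=read_camera('scene')['pixels'][:,:,::-1]; F.append(read_state()['force']);b=read_camera('top')['pixels'][:,:,::-1]; F.append(read_state()['force']);print(F)
def c(im,x,y,w,h,s): return cv2.resize(im[y:y+h,x:x+w],None,fx=s,fy=s,interpolation=cv2.INTER_CUBIC)
cv2.imwrite('pics/z10.png',np.hstack([c(a,280,190,100,120,4),c(b,250,150,100,120,4)]))
```

```text
t 16.82 pos [0.6042 0.1257 0.2077] F [-0.19  0.73  0.55] op 0.001 xaxis yaw 79.39 tilt [ 1.1e-03  1.0e-04 -1.0e+00]
tool-frame cm [-0.04 -0.07  2.17]
[array([ 0.02901815, -1.08682129, -0.20902029]), array([ 0.31397583,  0.42503881, -0.04237662])]
```

View pics/z10.png

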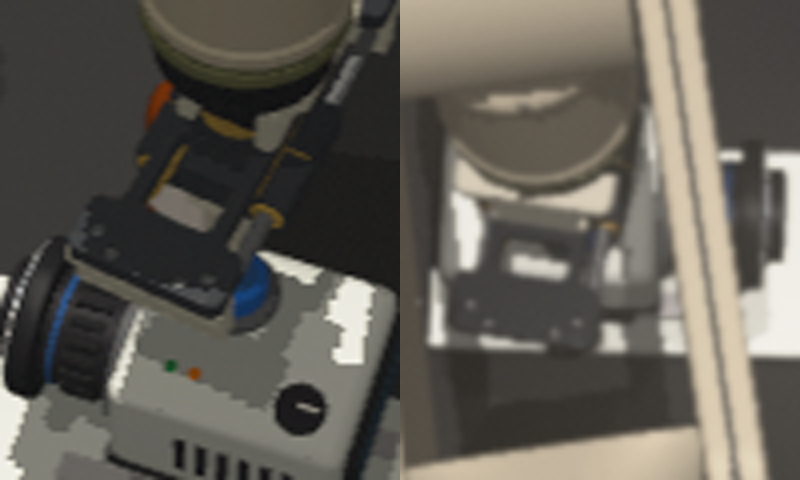

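Request:
drive_tool:
  plan:
    - {"claw": 1,"linear": [0,0,0.6],"angular": [0,0,0]}
    - {"claw": 1,"linear": [0,0,0.7],"angular": [0,0,0]}
    - {"claw": 1,"linear": [0,0,0.5],"angular": [0,0,0]}
    - {"claw": 1,"linear": [0,0,0.2],"angular": [0,0,0]}
    - {"claw": 1,"linear": [0,0,0],"angular": [0,0,0]}
    - {"claw": 1,"linear": [0,0,0],"angular": [0,0,0]}

```text
t: 17.68
tool_pos: [0.6041, 0.1257, 0.1873]
orientation: [2.417, 2.006, 0.001]
force: [-0.9, -0.2, 0.9]
opening: 0.0005
```

Request:
drive_tool:
  plan:
    - {"claw": 1,"linear": [0,0,0.1],"angular": [0,0,0]}
    - {"claw": 1,"linear": [0,0,0.1],"angular": [0,0,0]}
    - {"claw": 1,"linear": [0,0,0.1],"angular": [0,0,0]}
    - {"claw": 1,"linear": [0,0,0],"angular": [0,0,0]}
    - {"claw": 1,"linear": [0,0,0],"angular": [0,0,0]}

```text
t: 18.3
tool_pos: [0.6041, 0.1257, 0.1843]
orientation: [2.417, 2.006, 0.001]
force: [1.1, -0.4, 2.1]
opening: 0.0001
```

Run:
```python
from h import *
togo(.6035,.1255,.181)
```

```text
t 18.3 pos [0.6041 0.1257 0.1843] F [ 1.07 -0.36  2.11] op 0.0001 xaxis yaw 79.39 tilt [ 6.e-04  1.e-04 -1.e+00]
tool-frame cm [-0.03 -0.06  0.33]
```

Touching, at about 1.7 mm of travel. On to just short of the stop.

Request:
drive_tool:
  plan:
    - {"claw": 1,"linear": [0,0,0.1],"angular": [0,0,0]}
    - {"claw": 1,"linear": [0,0,0.1],"angular": [0,0,0]}
    - {"claw": 1,"linear": [0,0,0.06],"angular": [0,0,0]}
    - {"claw": 1,"linear": [0,0,0],"angular": [0,0,0]}

```text
t: 18.8
tool_pos: [0.6041, 0.1257, 0.1815]
orientation: [2.417, 2.006, 0.001]
force: [1.5, 0.8, 2.7]
opening: 0.0006
```

Request:
drive_tool:
  plan:
    - {"claw": 1,"linear": [0,0,0.04],"angular": [0,0,0]}
    - {"claw": 1,"linear": [0,0,0],"angular": [0,0,0]}

```text
t: 19.05
tool_pos: [0.6041, 0.1257, 0.1813]
orientation: [2.417, 2.006, 0.001]
force: [1.5, 0.6, 4.0]
opening: 0.0004
```

Request:
drive_tool:
  plan:
    - {"claw": 1,"linear": [0,0,0.02],"angular": [0,0,0]}
    - {"claw": 1,"linear": [0,0,0],"angular": [0,0,0]}

```text
t: 19.3
tool_pos: [0.6041, 0.1257, 0.1813]
orientation: [2.417, 2.006, 0.001]
force: [0.8, 0.7, 5.3]
opening: 0.0004
```

Request:
drive_tool:
  plan:
    - {"claw": 1,"linear": [0,0,0],"angular": [0,0,0]}
    - {"claw": 1,"linear": [0,0,0],"angular": [0,0,0]}

```text
t: 19.55
tool_pos: [0.6041, 0.1257, 0.1813]
orientation: [2.417, 2.006, 0.001]
force: [1.6, -0.2, 4.4]
opening: 0.0004
```

Request:
drive_tool:
  plan:
    - {"claw": 1,"linear": [0,0,0.01],"angular": [0,0,0]}
    - {"claw": 1,"linear": [0,0,0],"angular": [0,0,0]}
    - {"claw": 1,"linear": [0,0,0],"angular": [0,0,0]}
    - {"claw": 1,"linear": [0,0,0],"angular": [0,0,0]}
    - {"claw": 1,"linear": [0,0,0],"angular": [0,0,0]}
    - {"claw": 1,"linear": [0,0,0],"angular": [0,0,0]}

```text
t: 20.3
tool_pos: [0.6041, 0.1257, 0.1813]
orientation: [2.417, 2.006, 0.001]
force: [0.9, -0.5, 4.9]
opening: 0.0003
```

Request:
drive_tool:
  plan:
    - {"claw": 1,"linear": [0,0,0],"angular": [0,0,0]}
    - {"claw": 1,"linear": [0,0,0],"angular": [0,0,0]}
    - {"claw": 1,"linear": [0,0,0],"angular": [0,0,0]}
    - {"claw": 1,"linear": [0,0,0],"angular": [0,0,0]}
    - {"claw": 1,"linear": [0,0,0],"angular": [0,0,0]}
    - {"claw": 1,"linear": [0,0,0],"angular": [0,0,0]}

```text
t: 21.05
tool_pos: [0.6041, 0.1257, 0.1813]
orientation: [2.417, 2.006, 0.001]
force: [0.9, 0.1, 5.9]
opening: 0.0004
```

Run:
```python
from h import *
togo(.6035,.1255,.176)
```

```text
t 21.05 pos [0.6041 0.1257 0.1813] F [0.9  0.11 5.88] op 0.0004 xaxis yaw 79.39 tilt [ 7.e-04  1.e-04 -1.e+00]
tool-frame cm [-0.03 -0.05  0.53]
```

Request:
drive_tool:
  plan:
    - {"claw": 1,"linear": [0,0,0.2],"angular": [0,0,0]}
    - {"claw": 1,"linear": [0,0,0.2],"angular": [0,0,0]}
    - {"claw": 1,"linear": [0,0,0.13],"angular": [0,0,0]}
    - {"claw": 1,"linear": [0,0,0],"angular": [0,0,0]}

```text
t: 21.55
tool_pos: [0.6042, 0.1257, 0.1768]
orientation: [2.417, 2.006, 0.001]
force: [-2.2, -0.7, 11.0]
opening: 0.0005
```

Request:
drive_tool:
  plan:
    - {"claw": 1,"linear": [0,0,0.06],"angular": [0,0,0]}
    - {"claw": 1,"linear": [0,0,0],"angular": [0,0,0]}

```text
t: 21.8
tool_pos: [0.6042, 0.1257, 0.1763]
orientation: [2.417, 2.006, 0.002]
force: [-1.9, -1.2, 10.9]
opening: 0.0007
```

Request:
drive_tool:
  plan:
    - {"claw": 1,"linear": [0,0,0.06],"angular": [0,0,0]}
    - {"claw": 1,"linear": [0,0,0],"angular": [0,0,0]}

```text
t: 22.05
tool_pos: [0.6042, 0.1257, 0.1761]
orientation: [2.417, 2.006, 0.002]
force: [-3.2, -1.2, 12.9]
opening: 0.0006
```

Request:
drive_tool:
  plan:
    - {"claw": 1,"linear": [0,0,0.04],"angular": [0,0,0]}
    - {"claw": 1,"linear": [0,0,0],"angular": [0,0,0]}

```text
t: 22.3
tool_pos: [0.6042, 0.1257, 0.176]
orientation: [2.417, 2.006, 0.002]
force: [-3.7, -0.4, 14.5]
opening: 0.0003
```

Request:
drive_tool:
  plan:
    - {"claw": 1,"linear": [0,0,0.05],"angular": [0,0,0]}
    - {"claw": 1,"linear": [0,0,0],"angular": [0,0,0]}

```text
t: 22.55
tool_pos: [0.6043, 0.1257, 0.176]
orientation: [2.416, 2.006, 0.002]
force: [-5.1, -0.0, 16.6]
opening: 0.0009
```

Request:
drive_tool:
  plan:
    - {"claw": 1,"linear": [0,0,0.03],"angular": [0,0,0]}
    - {"claw": 1,"linear": [0,0,0],"angular": [0,0,0]}
    - {"claw": 1,"linear": [0,0,0],"angular": [0,0,0]}

```text
t: 22.92
tool_pos: [0.6043, 0.1257, 0.1759]
orientation: [2.416, 2.006, 0.003]
force: [-5.7, 0.5, 18.8]
opening: 0.0003
```

Request:
drive_tool:
  plan:
    - {"claw": 1,"linear": [0,0,-0.3],"angular": [0,0,0]}
    - {"claw": 1,"linear": [0,0,-0.6],"angular": [0,0,0]}
    - {"claw": 1,"linear": [0,0,-1],"angular": [0,0,0]}
    - {"claw": 1,"linear": [0,0,-2],"angular": [0,0,0]}
    - {"claw": 1,"linear": [0,0,-2.5],"angular": [0,0,0]}
    - {"claw": 1,"linear": [0,-2,-2],"angular": [0,0,0]}
    - {"claw": 1,"linear": [0,3,-1],"angular": [0,0,0]}
    - {"claw": 1,"linear": [0,0,0],"angular": [0,0,0]}
    - {"claw": 1,"linear": [0,0,0],"angular": [0,0,0]}

```text
t: 24.05
tool_pos: [0.6133, 0.1238, 0.2669]
orientation: [-2.417, -2.006, 0.001]
force: [0.0, 0.4, 0.1]
opening: 0.0007
```

Run:
```python
from h import *
togo(.6035,.1255,.27)
P=snap('scene','s11'); print(read_state()['force'])
T=snap('top','t11')
im=cv2.resize(P['pixels'][:,:,::-1],None,fx=3,fy=3,interpolation=cv2.INTER_CUBIC)
cv2.imwrite('pics/z11.png',im[480:1020,460:1260])
```

```text
t 24.05 pos [0.6133 0.1238 0.2669] F [0.02 0.36 0.15] op 0.0007 xaxis yaw 79.38 tilt [-0.001 -0.    -1.   ]
tool-frame cm [-0.02 -1.   -0.31]
[-0.21200015 -0.55468964  0.23285848]
```

View pics/z11.png

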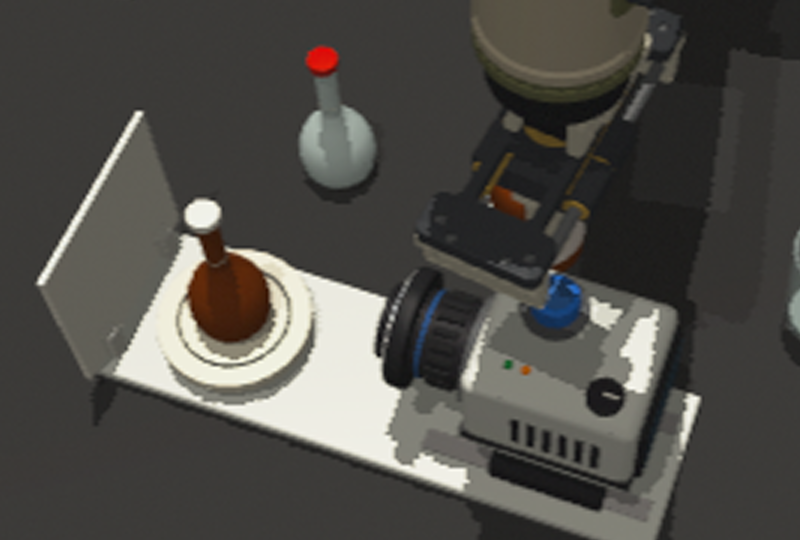

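View pics/t11.png

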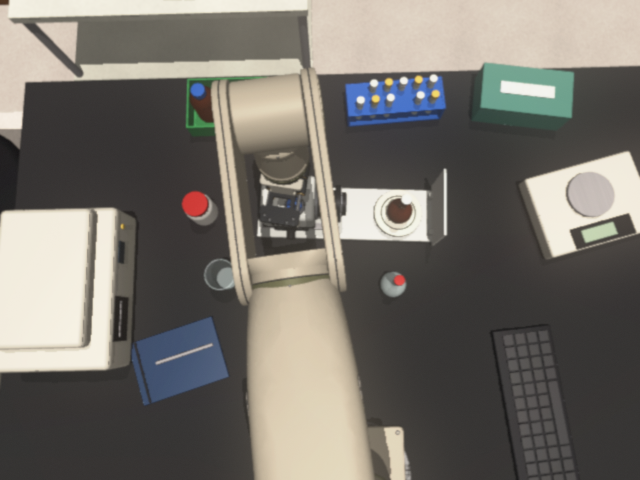

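```bash
python3 -c "
from plant import *
print(close_job())"
```

```text
the job is handed in; nothing more can be done
None
```

The amber flask is standing in the ring on the stage, the picture was taken with the blue release, and the job is handed in. The robot's clock read about 24 s of the 58 s allowed.

**Flask:** I gripped it by the neck, carried it upright over the backdrop and set it down until the wrist sensed the stage. Then I let go and backed straight up. The last pictures from both cameras show it upright and well inside the ring. The side-on view of the foot itself is hidden by the bulb.

**Release:** I held it at the halfway stop for about 1.75 s at roughly 5 to 6 N, with the height steady at 0.1813 m. I then pressed it to its end, where the height stalled at 0.176 m and the force rose to 18.8 N, and lifted clear. The button's spring-back was only partly visible behind the gripper, and I have no direct reading of its joints.

**Other glassware and the jar:** The clear flask, beaker and salt jar are where they started. The reagent bottle was partly hidden in the last pictures, but what shows of it is in its old place. The wrist force was back to about zero at the end.

**Readings that disagreed:**
- The opening read 23 mm on the 16 mm neck and I did not find out why. The flask was held securely and upright throughout.
- The two cameras disagreed by about 3 mm on positions, so I used values between them.

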